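# Put two washed fruit corers back in their block

### The arm

A 6-joint arm with a two-finger parallel gripper is mounted at the origin on a cart in front of the work surface, level with it; the furniture and walls round the work are solid. World frame = base frame: x ahead of the robot, y to its left, z up, the work surface at z = 0. Lengths are in m, angles in rad, forces in N, time in s.
With the tool pointing down it reaches from about 0.35 to 0.85 m from the base axis. Payload 8.1 kg.
Tool frame: the origin (TCP) lies between the finger pads; the fingertips stand 17 mm ahead of it and the grasp point (between the pads) lies 2 mm behind it (bot.tcp_to_tips is the z of the fingertips in the tool frame, in m); z points along the fingers, y is the line along which they close (so a half turn about z gives the same grasp; the last joint's range is limited). The gripper opens to 93 mm and grips with 3 to 60 N. Pads are 15 mm wide; open, the fingers measure 128 mm over their backs; the gripper's body (75 mm by 188 mm) begins 65 mm behind the grasp point.
Start: joints at [1.137, 0.13, 1.488, -0, 1.523, -0.085], TCP at [0.205, 0.564, 0.236] pointing down, gripper open.
Joint ranges: [-2.96, 2.96], [-0.89, 2.26], [0.02, 2.5], [-1.34, 4.48], [0, 2.73], [-2.66, 2.66]. Speed limits (rad/s): [2.39, 2.39, 2.79, 3.14, 3.14, 3.14].

### API

Orientations are given as [roll, pitch, yaw] about the fixed x, y, z axes, in that order (R = Rz(yaw) Ry(pitch) Rx(roll)).
In Python, from bench import bot, imaging, get_state gives the robot as it stands (bot), with the cameras (imaging) and the readings as plain functions.
- The arm moves only by the shell command python3 drive.py 'ROWS' [FORCE]. ROWS is a JSON list of rows, 1 to 20 of them, each written [[rx, ry, rz], [dx, dy, dz], opening]: a rotation vector rx, ry, rz in shares of 45 degrees (1.0 is 45 degrees), then dx, dy, dz in normalised numbers (1 is 0.5 m), then the opening from 0.0 (shut) to 1.0 (fully open); each row shifts and turns the commanded pose from where the row before left it, along the tool's axes as they then stand; what a row does not reach is not made up. A row lasts 1/10 s, in which the tool goes at most 0.05 m and 0.15 rad, less where a joint would pass 70% of its speed; a pose out of reach is approached as far as the arm can. The fingers move at their own pace and stop on an object; FORCE is the grip in N (left out, the last holds). Time passes only in rows, so rows that do not move let the fingers close. It prints the time, the measured TCP pose, the force, the opening and the grip force at its end. Input that does not fit is refused with a message, and nothing moves.
- get_state(): the state, without advancing time (a new reading comes with each control period).
- imaging.capture(name): name is "scene" or "top"; returns a dict with "pixels" (384x512x3 uint8, blue, green, red), "mtx" (3x3 intrinsics, pixels), "R" (3x3) and "t" (3): a world point X has camera coordinates R X + t. Camera axes: x right, y down, z forward; pixel columns grow to the right and rows downward; lengths in m; the calibration is good to about 2 mm. A picture is of the moment at which its call begins. There is no depth.
- bot.hand_in(): hands the job in; it is judged then, once.
The state is a dict: "time_s": time; "qpos": joint angles; "qvel": joint speeds; "joint_efforts": joint torques, N m; "ee_pos": TCP position; "tcp_rot": TCP orientation; "ft_force": force on the tool from outside, world axes, zero at the start; "moment": the same for the moment, N m; "gripper_width": opening from 0.0 (shut) to 1.0 (fully open); "gripper_force": force on a finger pad.
Only numpy, scipy, OpenCV 4.12 (cv2) and the standard library are available. Lean on these libraries where they do the work, as an engineer would, in place of code of your own. Each camera call takes 0.05 s, during which the arm holds its last target. There are 200 camera calls.

### The job

Two fruit corers are lying washed on the worktop. Put each one back into the slanted wooden block, tube first, in the bore that fits its own diameter, pushed fully home so that its collar sits on the wood, and let go. The block's bored insert sits a little to one side or the other in its shell, so feel for the bore, and be gentle: the cutting rims are thin and must not be rammed against the wood. Do not knock over or shove the jar, the timer or the onion.

Things in the scene. Friction and masses are not known exactly. Their poses are not given: they have to be found in the camera images.
- corer_20: thinner loose corer, lying flat, 171 mm long: pale squared handle 30 x 30 x 80 mm, dark collar (25 mm across, 6 mm long), straight steel tube 20 mm in diameter, 85 mm long. Origin on the axis at the middle of the handle, 15 mm above the worktop as it lies; +x along the axis to the tube's rim (centre at x = 131 mm); y, z square to the handle's faces. About 0.14 kg
- corer_24: thicker loose corer: the same lengths, handle, origin and axes, but the tube is 24 mm in diameter and the collar 29 mm across. On both, the last 5 mm of the tube taper by 1 mm in radius
- corer_20_seat (a point): centre of the front face of corer_20's collar, on its axis, 46 mm from its origin towards the tube; home when it lies at the bore's mouth
- corer_24_seat (a point): the same point of corer_24
- corer_block: fixed slanted wooden block, like a knife block with a foot in front: a shell 250 mm across with a bored insert that lifts out for washing; the insert's flat top face is about 96 mm above the worktop. Four round bores in a row, graded, narrowest at the left (+y); the leftmost holds a 16 mm corer that stays, handle 86 mm out of the face. Origin on the worktop; z up, -x to the robot, y along the row
- bore_20 (a point): centre of the second bore's mouth from the left, for the 20 mm tube, in the insert's top face, as it would be with the insert in the middle of its play: the insert has 8 mm of play to either side along y, and the true mouth stands anywhere in that. Axes as corer_block's
- bore_24 (a point): the same for the third bore from the left, for the 24 mm tube; the true mouths are all shifted alike. The insert stays where it stands unless pushed sideways with over 30 N: feel or look for the bores
- bore_28 (a point): the same for the fourth, rightmost bore, for a 28 mm tube; stays empty. All bores run along (-0.574, 0, 0.819) in corer_block's axes (up and out of them: 35 degrees from vertical, leaning to the robot), 56 mm apart, 98 mm deep, each 1.8 mm wider than its tube, no chamfer; the top face is square to them
- egg_timer: loose bystander: round kitchen timer, 66 mm across, 62 mm tall; origin under its middle
- jam_jar: loose bystander: glass jar with a lid, 68 mm across, 90 mm tall; origin under its middle
- onion_1: loose bystander: onion, 72 mm across, 74 mm tall, between the robot and the block; origin under its middle

How it is judged:
By the outcome, as a careful person would: the job done as asked, in the order asked, and still so for the second after the job is handed in, with the robot touching nothing.
It also fails if it takes over 72 s, if anything falls off the work surface, if the arm or the gripper's body presses on something with over 40 N, if the wrist force passes 120 N, or if a joint passes its speed limit or range.

## Working session

There is one attempt and no reset: what is moved stays moved. The work goes in short steps, Python scripts to look and compute and a shell command to move; the robot and the scene stay as the last step left them, time stands still between calls to the robot, and variables do not carry over. Pictures are saved under pics/ and viewed, at most 10 in all, crops included, and the job is handed in when it is done.

```bash
ls; mkdir -p pics; python3 - <<'E'
from bench import bot, imaging, get_state
import cv2,numpy as np,pickle
for n in("scene","top"):
    d=imaging.capture(n); cv2.imwrite(f"pics/{n}0.png",d["pixels"]); pickle.dump(d,open(f"{n}0.pkl","wb"))
    print(n,np.round(d["mtx"],1).tolist(),np.round(-d["R"].T@d["t"],3),np.round(d["R"],2).tolist())
s=get_state();print(s, bot.tcp_to_tips)
E
```

```text
bench.py
drive.py
pics
scene [[430.1, 0.0, 253.7], [0.0, 430.1, 195.5], [0.0, 0.0, 1.0]] [-0.497 -0.842  0.694] [[0.62, -0.79, 0.0], [-0.3, -0.24, -0.92], [0.73, 0.57, -0.39]]
top [[351.6, 0.0, 254.7], [0.0, 351.6, 190.4], [0.0, 0.0, 1.0]] [ 0.399 -0.018  1.178] [[0.0, -1.0, -0.03], [-0.99, -0.0, -0.15], [0.15, 0.03, -0.99]]
{'time_s': 0.1, 'qpos': array([ 1.13661135e+00,  1.31109525e-01,  1.48917310e+00,  1.24031531e-05,
        1.52301670e+00, -8.54106334e-02]), 'qvel': array([-0.00053807, -0.00150761, -0.00417718, -0.00060319,  0.00010354,
       -0.00070282]), 'joint_efforts': array([ 9.02642078e-04, -5.61343610e+01, -4.93091154e+01,  7.70014361e-02,
        2.94348376e-02, -6.11347696e-05]), 'ee_pos': array([0.20481949, 0.56343161, 0.23467658]), 'tcp_rot': array([-3.13989327e+00, -1.57933054e-04,  2.79281758e+00]), 'ft_force': array([-0.4584163 , -0.09741377,  0.20522269]), 'moment': array([-0.01864465,  0.00517703, -0.01171645]), 'gripper_force': 0.0, 'gripper_width': 0.9975498586950632} 0.017
```

View pics/scene0.png

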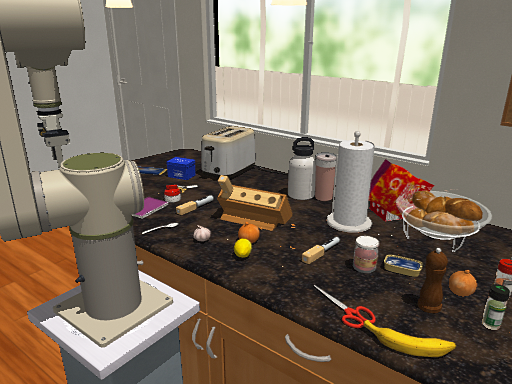

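View pics/top0.png

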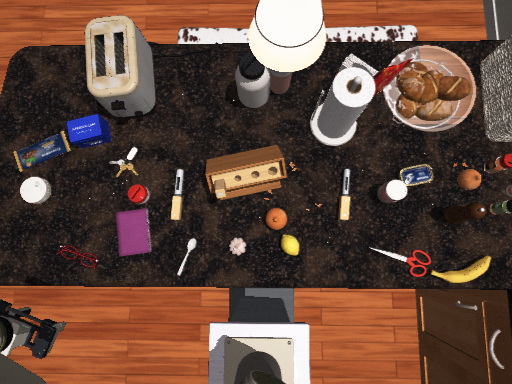

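The pictures show the block at top(248,172), one corer at top(177,195), the other at top(346,195), the onion at (276,218), the red timer at (138,194) and the jar at (393,190). I'll zoom in on these next.

```bash
python3 - <<'E'
import cv2,numpy as np,pickle
d=pickle.load(open("top0.pkl","rb"))["pixels"]
def crop(x0,y0,w,h,f): return cv2.resize(d[y0:y0+h,x0:x0+w],None,fx=f,fy=f,interpolation=cv2.INTER_CUBIC)
a=crop(160,160,30,65,9); b=crop(330,160,30,65,9)   # 270x585
cv2.imwrite("pics/c1.png",np.hstack([a,b]))
cv2.imwrite("pics/c2.png",crop(200,140,95,65,8))
E
```

```text
(no output)
```

View pics/c1.png

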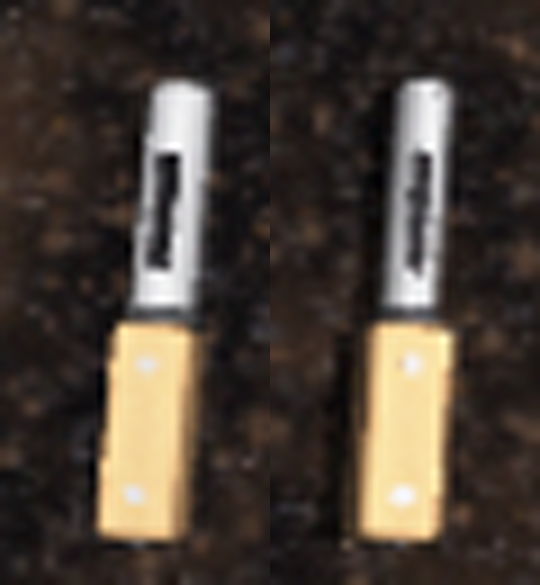

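View pics/c2.png

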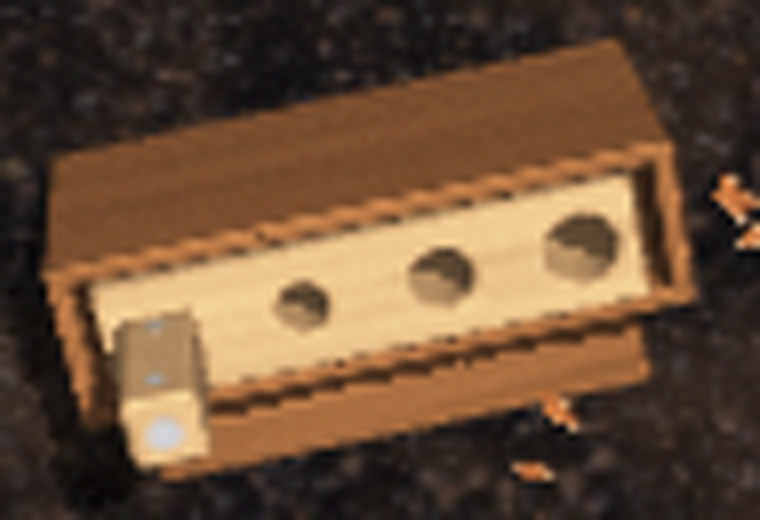

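The left corer's tube is about 6.4 px wide and the right one's about 5.6 px, so left is corer_24 and right is corer_20. The bore mouths can be seen in crop 2 at (303,306), (442,277) and (582,247). Next I'll turn these pixels into positions.

```bash
cat >h.py <<'E'
import numpy as np,pickle,cv2
from scipy.spatial.transform import Rotation as Ro
C={n:pickle.load(open(n+"0.pkl","rb")) for n in("top","scene")}
def ray(u,v,z,cam="top"):
    d=C[cam]; c=-d["R"].T@d["t"]; r=d["R"].T@np.linalg.solve(d["mtx"],[u,v,1.]); return c+r*(z-c[2])/r[2]
def proj(X,cam="top"):
    d=C[cam]; p=d["mtx"]@(d["R"]@np.asarray(X)+d["t"]); return p[:2]/p[2]
def un(x,y,f,x0,y0): return (x+.5)/f-.5+x0,(y+.5)/f-.5+y0
E
python3 - <<'E'
from h import *
np.set_printoptions(precision=4,suppress=True)
for n,x0,off,pts,r in(("24",160,0,[(147,365),(134,494),(182,84)],.012),("20",330,270,[(412,365),(402,495),(425,82)],.010)):
    P=[ray(*un(x-off,y,9,x0,160),z) for (x,y),z in zip(pts,(.03,.03,.017))]
    o=(P[0]+P[1])/2; t=P[2]-o
    print(n,o,"heading rivets",np.degrees(np.arctan2(*(P[0]-P[1])[1::-1])),"tip",np.degrees(np.arctan2(t[1],t[0])),np.hypot(*t[:2]))
    print("   scene px of origin",proj([o[0],o[1],.03],"scene"))
B=[ray(*un(x,y,8,200,140),.096) for x,y in((303,306),(442,277),(582,247))]
print(B,[np.linalg.norm(B[i+1]-B[i]) for i in(0,1)]); d=B[0]-B[2]; print("block yaw",np.degrees(np.arctan2(-d[0],d[1])))
for b in B: print(proj(b,"scene"))
for n,u,v,z in(("onion",276,218,.05),("timer",138,194,.06),("jar",393,190,.09)): print(n,ray(u,v,z))
d=C["scene"]["pixels"]
f=lambda x,y,w,h,k: cv2.resize(d[y:y+h,x:x+w],(w*k,h*k),interpolation=cv2.INTER_CUBIC)
cv2.imwrite("pics/c3.png",np.vstack([f(215,170,85,63,8)[:, :680],np.zeros((1,680,3),np.uint8)]))
E
```

```text
24 [0.5191 0.275  0.03  ] heading rivets -3.5509729482123826 tip -3.1750940810527255 0.13232173169744307
   scene px of origin [186.4731 204.5992]
20 [ 0.5198 -0.2811  0.03  ] heading rivets -6.303932360871027 tip -6.124522004234321 0.13216646999409457
   scene px of origin [313.7327 250.5189]
[array([0.6052, 0.0653, 0.096 ]), array([0.6167, 0.0108, 0.096 ]), array([ 0.6287, -0.0441,  0.096 ])] [np.float64(0.05565762457127285), np.float64(0.05615602628633178)]
block yaw 12.113621678347833
[243.5951 194.9371]
[257.5399 197.638 ]
[272.0695 200.4137]
onion [ 0.483  -0.0565  0.05  ]
timer [0.5589 0.3903 0.06  ]
jar [ 0.5676 -0.4177  0.09  ]
```

View pics/c3.png

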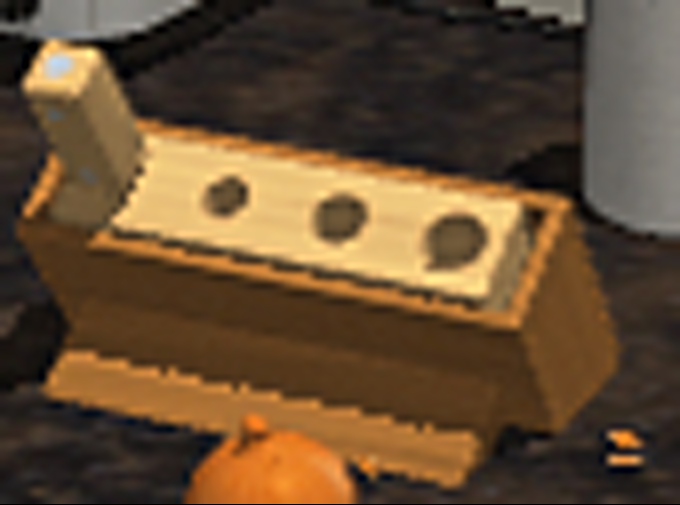

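The bore spacing comes out at 55.7 and 56.2 mm against the given 56. The scene camera agrees to within 0.5 px, and the 131 mm length and the headings also fit. I'll grasp with the tool tilted 40° forward, so that it leans only 15° back at insertion. corer_24 goes first.

```bash
cat >>h.py <<'E'
def toolR(head,elev):   # tool z in vertical plane 'head', elev deg from straight down, + forward; tool y to the left
    h=np.array([np.cos(head),np.sin(head),0]); e=np.radians(elev)
    z=np.sin(e)*h-np.cos(e)*np.array([0,0,1]); y=np.array([-np.sin(head),np.cos(head),0]); return np.column_stack([np.cross(y,z),y,z])
def cur():
    from bench import bot, imaging, get_state
    s=get_state(); return Ro.from_euler("xyz",s["tcp_rot"]).as_matrix(),np.array(s["ee_pos"]),s
def plan(R,p,wps=()):
    R0,p0,s=cur(); np.set_printoptions(precision=4,suppress=True)
    print("t",s["time_s"],"rot",Ro.from_matrix(R0.T@R).as_rotvec(),"norm",np.linalg.norm(Ro.from_matrix(R0.T@R).as_rotvec()))
    q=p0
    for w in list(wps)+[p]: print("  to",w,"d_tool",R.T@(np.asarray(w)-q)); q=np.asarray(w)
E
python3 - <<'E'
from h import *
R=toolR(np.radians(-3.4),40); z=R[:,2]
g=np.array([.5191,.275,.024])+.002*z
plan(R,g,[g-.12*z+[0,0,.05],g-.04*z])
E
```

```text
t 0.1 rot [-0.1026 -0.6936 -0.277 ] norm 0.7538499720079853
  to [0.4434 0.2795 0.1644] d_tool [-0.1502 -0.2693  0.2177]
  to [0.4947 0.2764 0.0531] d_tool [ 0.0321 -0.      0.1183]
  to [0.5204 0.2749 0.0225] d_tool [ 0.   -0.    0.04]
```

Careful with the scale: shifts go in shares of 0.5 m and turns go in shares of 45 degrees. That gives: -0.027 m is -0.054, 0.0218 m is 0.0436, -0.1156 rad is -0.1472.

```bash
python3 drive.py '[[[-0.0218,-0.1472,-0.0588],[0,0,0],0.65],[[-0.0218,-0.1472,-0.0588],[0,0,0],0.65],[[-0.0218,-0.1472,-0.0588],[0,0,0],0.65],[[-0.0218,-0.1472,-0.0588],[0,0,0],0.65],[[-0.0218,-0.1472,-0.0588],[0,0,0],0.65],[[-0.0218,-0.1472,-0.0588],[0,0,0],0.65],[[0,0,0],[-0.03,-0.054,0.0436],0.65],[[0,0,0],[-0.03,-0.054,0.0436],0.65],[[0,0,0],[-0.03,-0.054,0.0436],0.65],[[0,0,0],[-0.03,-0.054,0.0436],0.65],[[0,0,0],[-0.03,-0.054,0.0436],0.65],[[0,0,0],[-0.03,-0.054,0.0436],0.65],[[0,0,0],[-0.03,-0.054,0.0436],0.65],[[0,0,0],[-0.03,-0.054,0.0436],0.65],[[0,0,0],[-0.03,-0.054,0.0436],0.65],[[0,0,0],[-0.03,-0.054,0.0436],0.65],[[0,0,0],[0,0,0],0.65],[[0,0,0],[0,0,0],0.65]]'
python3 - <<'E'
from h import *
R=toolR(np.radians(-3.4),40); z=R[:,2]
g=np.array([.5191,.275,.024])+.002*z
plan(R,g,[g-.04*z]); print(cur()[2]["qpos"])
E
```

```text
time_s: 1.9
ee_pos: [0.4439, 0.2782, 0.1644]
tcp_rot: [3.14, 0.698, 3.078]
ft_force: [-0.8, -0.5, 0.4]
gripper_width: 0.65
gripper_force: 0.0
t 1.9 rot [-0.0006  0.0001 -0.003 ] norm 0.0030483882258173453
  to [0.4947 0.2764 0.0531] d_tool [0.0326 0.0013 0.1179]
  to [0.5204 0.2749 0.0225] d_tool [ 0.   -0.    0.04]
[ 0.7995 -0.4407  2.2901 -0.6651  0.9097 -0.3928]
```

Reachable and tracking well. I'll descend and grip.

In the tool's units: 0.039 m is 0.078, 0.02 m is 0.04.

```bash
python3 drive.py '[[[0,0,0],[0.022,0.0008,0.078],0.65],[[0,0,0],[0.022,0.001,0.078],0.65],[[0,0,0],[0.0212,0.0008,0.078],0.65],[[0,0,0],[0,0,0.04],0.65],[[0,0,0],[0,0,0.04],0.65],[[0,0,0],[0,0,0],0.65],[[0,0,0],[0,0,0],0.65],[[0,0,0],[0,0,0],0.2],[[0,0,0],[0,0,0],0.2],[[0,0,0],[0,0,0],0.2],[[0,0,0],[0,0,0],0.2],[[0,0,0],[0,0,0],0.2],[[0,0,0],[0,0,0],0.2],[[0,0,0],[0,0,0],0.2],[[0,0,0],[0,0,0],0.2]]' 50
python3 - <<'E'
from h import *
R=toolR(np.radians(-3.4),40); z=R[:,2]
g=np.array([.5191,.275,.024])+.002*z
plan(R,g)
E
```

```text
time_s: 3.4
ee_pos: [0.52, 0.2766, 0.0243]
tcp_rot: [3.139, 0.7, 3.081]
ft_force: [-5.3, -0.5, 5.9]
gripper_width: 0.325
gripper_force: 50.0
t 3.4 rot [ 0.0016  0.0015 -0.0011] norm 0.0024706244806284795
  to [0.5204 0.2749 0.0225] d_tool [ 0.0008 -0.0017  0.0017]
```

In the tool's units: -0.0306 m is -0.0612, -0.0257 m is -0.0514.

```bash
cat >>h.py <<'E'
def ins(mouth,yaw,po,tilt,back):
    """TCP pose with rim centre 'back' m out of the mouth; po = corer origin minus TCP at the grasp, in (forward,left,up)"""
    R=toolR(yaw,tilt-55); Rg=toolR(0,tilt); oT=Rg.T@np.asarray(po)      # corer origin in tool frame
    h=np.array([np.cos(yaw),np.sin(yaw),0]); a=np.sin(np.radians(35))*h-np.array([0,0,np.cos(np.radians(35))])
    return R,np.asarray(mouth)-a*(back+.131)-R@oT,a
E
python3 drive.py '[[[0,0,0],[-0.0514,0,-0.0612],0.2],[[0,0,0],[-0.0514,0,-0.0612],0.2],[[0,0,0],[-0.0514,0,-0.0612],0.2],[[0,0,0],[-0.0514,0,-0.0612],0.2],[[0,0,0],[-0.0514,0,-0.0612],0.2],[[0,0,0],[-0.0514,0,-0.0612],0.2],[[0,0,0],[0,0,0],0.2]]'
python3 - <<'E'
from h import *
R,p,a=ins([.6167,.0108,.096],np.radians(12.1),[-.0009,0,-.0093],40.1,.03)
plan(R,p,[p-a*.05]); print(a)
E
```

```text
time_s: 4.1
ee_pos: [0.522, 0.2777, 0.2721]
tcp_rot: [3.13, 0.708, 3.076]
ft_force: [-0.2, 1.5, 0.6]
gripper_width: 0.317
gripper_force: 50.0
t 4.1 rot [-0.0537  0.9628 -0.2756] norm 1.0029203271358385
  to [ 0.5063 -0.0129  0.2734] d_tool [ 0.074  -0.2808  0.0183]
  to [ 0.5344 -0.0069  0.2325] d_tool [-0.0382 -0.      0.0322]
[ 0.5608  0.1202 -0.8192]
```

In the tool's units: -0.0401 m is -0.0802, 0.023 m is 0.046, 0.1375 rad is 0.1751.

```bash
python3 drive.py '[[[-0.0098,0.1751,-0.0502],[0,0,0],0.2],[[-0.0098,0.1751,-0.0502],[0,0,0],0.2],[[-0.0098,0.1751,-0.0502],[0,0,0],0.2],[[-0.0098,0.1751,-0.0502],[0,0,0],0.2],[[-0.0098,0.1751,-0.0502],[0,0,0],0.2],[[-0.0098,0.1751,-0.0502],[0,0,0],0.2],[[-0.0098,0.1751,-0.0502],[0,0,0],0.2],[[0,0,0],[0.046,0,-0.0386],0.2],[[0,0,0],[0.046,0,-0.0386],0.2],[[0,0,0],[0.0212,-0.0802,0.0052],0.2],[[0,0,0],[0.0212,-0.0802,0.0052],0.2],[[0,0,0],[0.0212,-0.0802,0.0052],0.2],[[0,0,0],[0.0212,-0.0802,0.0052],0.2],[[0,0,0],[0.0212,-0.0802,0.0052],0.2],[[0,0,0],[0.0212,-0.0802,0.0052],0.2],[[0,0,0],[0.0212,-0.0802,0.0052],0.2],[[0,0,0],[0,0,0],0.2],[[0,0,0],[0,0,0],0.2]]'
python3 - <<'E'
from h import *
R,p,a=ins([.6167,.0108,.096],np.radians(12.1),[-.0009,0,-.0093],40.1,.012)
plan(R,p,[]); print(cur()[2]["qpos"],cur()[2]["ft_force"])
E
```

```text
time_s: 5.9
ee_pos: [0.4701, -0.022, 0.3155]
tcp_rot: [-3.138, -0.271, -2.934]
ft_force: [0.1, 0.8, -1.5]
gripper_width: 0.318
gripper_force: 50.0
t 5.9 rot [-0.0029 -0.0112 -0.0037] norm 0.012204160134349567
  to [ 0.5445 -0.0047  0.2177] d_tool [-0.0989  0.0013  0.0749]
[-0.0921  0.0156  1.4881 -0.0875  1.8954 -1.8879] [ 0.0513  0.7955 -1.483 ]
```

In the tool's units: -0.033 m is -0.066, 0.025 m is 0.05, -0.0112 rad is -0.0143.

```bash
python3 drive.py '[[[-0.0037,-0.0143,-0.0047],[0,0,0],0.2],[[0,0,0],[-0.066,0.0008,0.05],0.2],[[0,0,0],[-0.066,0.0008,0.05],0.2],[[0,0,0],[-0.066,0.001,0.05],0.2],[[0,0,0],[0,0,0],0.2],[[0,0,0],[0,0,0],0.2]]'
python3 - <<'E'
from h import *
from bench import bot, imaging, get_state
R,p,a=ins([.6167,.0108,.096],np.radians(12.1),[-.0009,0,-.0093],40.1,.012)
plan(R,p,[]); im=[]
for n,x,y in(("top",235,160),("scene",235,165)):
    d=imaging.capture(n); pickle.dump(d,open(n+"1.pkl","wb")); im.append(cv2.resize(d["pixels"][y:y+45,x:x+40],None,fx=10,fy=10,interpolation=cv2.INTER_CUBIC))
    c=np.array([.6167,.0108,.096]); M=d["mtx"]@(d["R"]@(c-a*.012)+d["t"]); m=M[:2]/M[2]; print(n,"rim expected crop px",(m-[x,y])*10+5)
cv2.imwrite("pics/i1.png",np.hstack(im))
E
```

```text
time_s: 6.5
ee_pos: [0.5442, -0.0026, 0.2173]
tcp_rot: [3.141, -0.262, -2.926]
ft_force: [0.3, -0.5, -0.8]
gripper_width: 0.319
gripper_force: 50.0
t 6.5 rot [-0.0007 -0.0021  0.0046] norm 0.0051269643012171184
  to [ 0.5445 -0.0047  0.2177] d_tool [ 0.0003 -0.0021 -0.0004]
top rim expected crop px [206.8889 162.0295]
scene rim expected crop px [222.0949 312.6336]
```

View pics/i1.png

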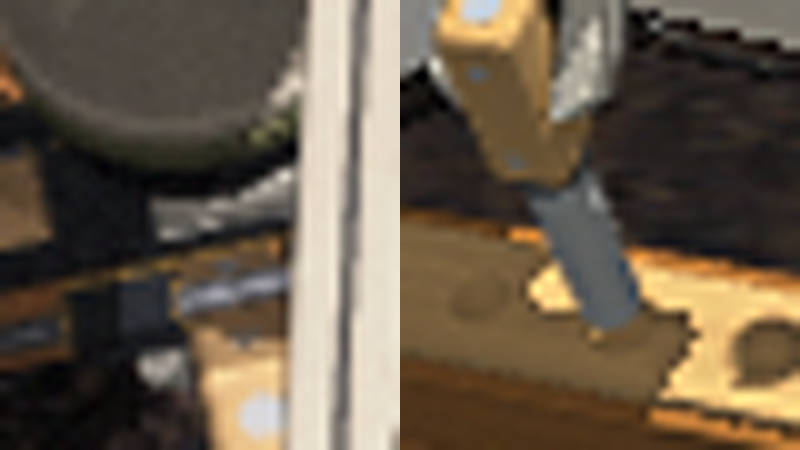

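The scene view shows the rim just over bore 24, at about (612,315) in the picture and roughly 1 px left of where expected. That matches the measured 2.1 mm y error. I'll correct it and feel downward.

In the tool's units: -0.0061 m is -0.0122, 0.0051 m is 0.0102, 0.0046 rad is 0.0059.

```bash
cat >st.py <<'E'
from h import *
import sys
M=dict(c24=([.6167,.0108,.096],[-.0009,0,-.0093],40.1),c20=([.6052,.0653,.096],[-.0009,0,-.0093],40.1))
m,po,t=M[sys.argv[1]]
R,p,a=ins(m,np.radians(12.1),po,t,0); R0,p0,s=cur(); e=R.T@(p0-p); A=R.T@a
np.set_printoptions(precision=4,suppress=True)
print("t",s["time_s"],"depth mm",1e3*e@A,"lat y",1e3*e[1],"perp",1e3*e@np.cross(A,[0,1,0]),"rot",Ro.from_matrix(R0.T@R).as_rotvec(),"F tool",R0.T@s["ft_force"],"axial",s["ft_force"]@-a)
E
python3 drive.py '[[[0,-0.0025,0.0059],[0.0006,-0.0042,-0.0008],0.2],[[0,0,0],[-0.0122,0,0.0102],0.2],[[0,0,0],[0,0,0],0.2],[[0,0,0],[0,0,0],0.2]]'; python3 st.py c24
python3 drive.py '[[[0,0,0],[-0.003,0,0.0026],0.2],[[0,0,0],[-0.003,0,0.0026],0.2],[[0,0,0],[0,0,0],0.2],[[0,0,0],[0,0,0],0.2]]'; python3 st.py c24
```

```text
time_s: 7.0
ee_pos: [0.5496, -0.0051, 0.2126]
tcp_rot: [-3.14, -0.257, -2.933]
ft_force: [-0.1, 0.2, -0.5]
gripper_width: 0.32
gripper_force: 50.0
t 7.0 depth mm -4.985466159408419 lat y -1.529781277465385 perp 1.1199120588355602 rot [-0.0011  0.0032 -0.0024] F tool [-0.0972  0.1763  0.5332] axial -0.4193249815984176
time_s: 7.4
ee_pos: [0.5519, -0.0046, 0.2094]
tcp_rot: [-3.14, -0.257, -2.933]
ft_force: [-1.5, -0.3, 1.1]
gripper_width: 0.32
gripper_force: 50.0
t 7.4 depth mm -1.0209611179752087 lat y -1.48810220157893 perp 1.1770749280346289 rot [-0.0013  0.003  -0.0023] F tool [ 1.7735  0.0169 -0.6368] axial 1.7647676715681224
```

In the tool's units: -0.0015 m is -0.003, 0.0009 m is 0.0018.

```bash
python3 drive.py '[[[0,0,0],[0.0016,0.003,0.0018],0.2],[[0,0,0],[0,0,0],0.2],[[0,0,0],[-0.003,0,0.0026],0.2],[[0,0,0],[0,0,0],0.2],[[0,0,0],[0,0,0],0.2]]'; python3 st.py c24
python3 drive.py '[[[0,0,0],[-0.0016,0,0.0012],0.2],[[0,0,0],[-0.0016,0,0.0012],0.2],[[0,0,0],[0,0,0],0.2]]'; python3 st.py c24
```

```text
time_s: 7.9
ee_pos: [0.5516, -0.003, 0.2066]
tcp_rot: [-3.14, -0.257, -2.933]
ft_force: [-0.6, -0.2, -0.8]
gripper_width: 0.317
gripper_force: 50.0
t 7.9 depth mm 1.309426333640696 lat y 0.10763371062210866 perp -0.3620655538402862 rot [-0.001   0.0027 -0.0022] F tool [ 0.4008 -0.0625  0.9545] axial -0.3106752248403805
time_s: 8.2
ee_pos: [0.5529, -0.0028, 0.2052]
tcp_rot: [-3.14, -0.257, -2.933]
ft_force: [0.1, -0.1, -1.1]
gripper_width: 0.318
gripper_force: 50.0
t 8.2 depth mm 3.267125056164498 lat y 0.04514553513899045 perp -0.1370233655157103 rot [-0.0011  0.0029 -0.0022] F tool [-0.3348 -0.0923  1.098 ] axial -0.9649008405168038
```

In the tool's units: -0.0008 m is -0.0016, 0.0006 m is 0.0012.

```bash
python3 drive.py '[[[0,0,0],[-0.0016,0,0.0012],0.2],[[0,0,0],[-0.0016,0,0.0012],0.2],[[0,0,0],[0,0,0],0.2]]'; python3 st.py c24
python3 drive.py '[[[0,0,0],[-0.0016,0,0.0012],0.2],[[0,0,0],[-0.0016,0,0.0012],0.2],[[0,0,0],[0,0,0],0.2]]'; python3 st.py c24
python3 drive.py '[[[0,0,0],[-0.0016,0,0.0012],0.2],[[0,0,0],[-0.0016,0,0.0012],0.2],[[0,0,0],[0,0,0],0.2]]'; python3 st.py c24
```

```text
time_s: 8.5
ee_pos: [0.5541, -0.0026, 0.2036]
tcp_rot: [-3.14, -0.257, -2.933]
ft_force: [0.7, 0.2, -1.0]
gripper_width: 0.32
gripper_force: 50.0
t 8.5 depth mm 5.239087564668122 lat y 0.0660442474534117 perp 0.004013650413915442 rot [-0.0011  0.0029 -0.0022] F tool [-0.9412  0.0214  0.8324] axial -1.2562186240479292
time_s: 8.8
ee_pos: [0.5553, -0.0023, 0.202]
tcp_rot: [-3.14, -0.257, -2.933]
ft_force: [-0.2, -0.4, -0.8]
gripper_width: 0.317
gripper_force: 50.0
t 8.8 depth mm 7.235945033745433 lat y 0.03831257476697251 perp 0.09807758854963623 rot [-0.0011  0.0028 -0.0022] F tool [ 0.0911 -0.3889  0.833 ] axial -0.46792157185182476
time_s: 9.1
ee_pos: [0.5566, -0.002, 0.2005]
tcp_rot: [-3.14, -0.257, -2.933]
ft_force: [0.1, 0.3, -1.0]
gripper_width: 0.321
gripper_force: 50.0
t 9.1 depth mm 9.239917161154795 lat y 0.05157169167095676 perp 0.2454848084609692 rot [-0.0011  0.0029 -0.0022] F tool [-0.3854  0.3018  0.9183] axial -0.8883098508579093
```

It entered freely. I'll slide it down in stages.

In the tool's units: -0.0031 m is -0.0062, 0.0026 m is 0.0052.

```bash
python3 drive.py '[[[0,0,0],[-0.0062,0,0.0052],0.2],[[0,0,0],[-0.0062,0,0.0052],0.2],[[0,0,0],[-0.0062,0,0.0052],0.2],[[0,0,0],[-0.0062,0,0.0052],0.2],[[0,0,0],[-0.0062,0,0.0052],0.2],[[0,0,0],[0,0,0],0.2]]'; python3 st.py c24
python3 drive.py '[[[0,0,0],[-0.0062,0,0.0052],0.2],[[0,0,0],[-0.0062,0,0.0052],0.2],[[0,0,0],[-0.0062,0,0.0052],0.2],[[0,0,0],[-0.0062,0,0.0052],0.2],[[0,0,0],[-0.0062,0,0.0052],0.2],[[0,0,0],[0,0,0],0.2]]'; python3 st.py c24
```

```text
time_s: 9.7
ee_pos: [0.5679, 0.0004, 0.1833]
tcp_rot: [-3.14, -0.258, -2.933]
ft_force: [-0.3, 0.6, -1.5]
gripper_width: 0.314
gripper_force: 50.0
t 9.7 depth mm 29.969605852307545 lat y 0.0911949535581988 perp -0.14727817668088336 rot [-0.0009  0.0019 -0.002 ] F tool [-0.2139  0.671   1.5381] axial -1.1577677887592064
time_s: 10.3
ee_pos: [0.5793, 0.0028, 0.1668]
tcp_rot: [-3.14, -0.258, -2.933]
ft_force: [-0.9, 0.7, -0.3]
gripper_width: 0.318
gripper_force: 50.0
t 10.3 depth mm 50.144370537775465 lat y 0.029713080201529782 perp 0.023388464649161445 rot [-0.0009  0.0021 -0.0021] F tool [0.6009 0.8565 0.5157] axial 0.12386813283047926
```

In the tool's units: -0.0031 m is -0.0062, 0.0026 m is 0.0052.

```bash
python3 drive.py '[[[0,0,0],[-0.0062,0,0.0052],0.2],[[0,0,0],[-0.0062,0,0.0052],0.2],[[0,0,0],[-0.0062,0,0.0052],0.2],[[0,0,0],[-0.0062,0,0.0052],0.2],[[0,0,0],[-0.0062,0,0.0052],0.2],[[0,0,0],[-0.0062,0,0.0052],0.2],[[0,0,0],[-0.0062,0,0.0052],0.2],[[0,0,0],[0,0,0],0.2]]'; python3 st.py c24
python3 drive.py '[[[0,0,0],[-0.003,0,0.0026],0.2],[[0,0,0],[-0.003,0,0.0026],0.2],[[0,0,0],[0,0,0],0.2]]'; python3 st.py c24
python3 drive.py '[[[0,0,0],[-0.003,0,0.0026],0.2],[[0,0,0],[0,0,0],0.2]]'; python3 st.py c24
```

```text
time_s: 11.1
ee_pos: [0.5953, 0.0062, 0.1438]
tcp_rot: [-3.14, -0.258, -2.933]
ft_force: [-0.3, 0.0, -0.9]
gripper_width: 0.32
gripper_force: 50.0
t 11.1 depth mm 78.44253946689619 lat y -0.037685272549059484 perp 0.17854204034887228 rot [-0.001   0.0022 -0.0021] F tool [0.0539 0.072  0.9062] axial -0.5441967369183167
time_s: 11.4
ee_pos: [0.5976, 0.0066, 0.141]
tcp_rot: [-3.14, -0.257, -2.933]
ft_force: [-0.2, -0.7, -1.8]
gripper_width: 0.315
gripper_force: 50.0
t 11.4 depth mm 82.02916740180488 lat y -0.08802485756542375 perp 0.5140713394568046 rot [-0.0011  0.0029 -0.0021] F tool [-0.114  -0.6106  1.856 ] axial -1.2851301323941382
time_s: 11.6
ee_pos: [0.5988, 0.0068, 0.1398]
tcp_rot: [-3.14, -0.257, -2.933]
ft_force: [-0.3, -0.1, 0.2]
gripper_width: 0.317
gripper_force: 50.0
t 11.6 depth mm 83.74572814506529 lat y -0.14926989911960817 perp 0.8090868575938368 rot [-0.0012  0.0033 -0.0022] F tool [ 0.3592 -0.0689 -0.142 ] axial 0.36595045248621905
```

In the tool's units: 0.0011 m is 0.0022, -0.0004 m is -0.0008.

```bash
python3 drive.py '[[[0,0,0],[-0.0008,0,0.0022],0.2],[[0,0,0],[0,0,0],0.2]]'; python3 st.py c24
python3 drive.py '[[[0,0,0],[-0.0016,0,0.0012],0.2],[[0,0,0],[0,0,0],0.2]]'; python3 st.py c24
python3 drive.py '[[[0,0,0],[-0.0016,0,0.0012],0.2],[[0,0,0],[0,0,0],0.2]]'; python3 st.py c24
```

```text
time_s: 11.8
ee_pos: [0.5989, 0.0068, 0.1397]
tcp_rot: [-3.14, -0.257, -2.933]
ft_force: [-2.8, 0.3, 7.1]
gripper_width: 0.321
gripper_force: 50.0
t 11.8 depth mm 83.85450003960965 lat y -0.1695045870152588 perp 0.7986256859716233 rot [-0.0014  0.0034 -0.0023] F tool [ 4.4233  0.8461 -6.2243] axial 7.396824393135985
time_s: 12.0
ee_pos: [0.599, 0.0068, 0.1397]
tcp_rot: [-3.14, -0.258, -2.933]
ft_force: [-8.4, 1.4, 12.8]
gripper_width: 0.318
gripper_force: 50.0
t 12.0 depth mm 83.91818395278894 lat y -0.19170502259546077 perp 0.8782589840552206 rot [-0.0014  0.0022 -0.0025] F tool [ 10.9573   3.1211 -10.3872] axial 15.065330960338057
time_s: 12.2
ee_pos: [0.5991, 0.0069, 0.1396]
tcp_rot: [-3.14, -0.259, -2.933]
ft_force: [-11.4, -0.9, 17.8]
gripper_width: 0.321
gripper_force: 50.0
t 12.2 depth mm 84.02496453035745 lat y -0.16880323513674744 perp 0.9671781522117757 rot [-0.0014  0.0011 -0.0025] F tool [ 15.4841   1.4735 -14.2775] axial 21.037365423107477
```

Firm contact at 84 mm, and the force rises on a stop, so the collar is seated. I'll relieve the load, release and retreat.

In the tool's units: 0.0008 m is 0.0016, -0.0006 m is -0.0012.

```bash
python3 drive.py '[[[0,0,0],[0.0016,0,-0.0012],0.2],[[0,0,0],[0,0,0],0.42],[[0,0,0],[0,0,0],0.42],[[0,0,0],[0,0,0],0.42],[[0,0,0],[0,0,0],0.42]]'; python3 st.py c24
python3 drive.py '[[[0,0,0],[0,0,-0.02],0.42],[[0,0,0],[0,0,-0.06],0.42],[[0,0,0],[0,0,-0.08],0.42],[[0,0,0],[0,0,-0.08],0.42],[[0,0,0],[0,0,-0.08],0.42],[[0,0,0],[0,0,0],0.42]]'
python3 - <<'E'
from h import *
R=toolR(np.radians(-6.2),40); z=R[:,2]
g=np.array([.5198,-.2811,.0245])+.002*z
plan(R,g,[g-.12*z+[0,0,.05],g-.04*z])
E
```

```text
time_s: 12.7
ee_pos: [0.5994, 0.0069, 0.1373]
tcp_rot: [-3.14, -0.257, -2.933]
ft_force: [-0.8, -0.4, -0.3]
gripper_width: 0.421
gripper_force: 0.0
t 12.7 depth mm 86.08138511256462 lat y -0.15419241965980243 perp -0.12688850642516228 rot [-0.0011  0.0028 -0.0022] F tool [ 0.7182 -0.2313  0.5329] axial 0.20420068985508316
time_s: 13.3
ee_pos: [0.6422, 0.0159, 0.3005]
tcp_rot: [-3.137, -0.246, -2.933]
ft_force: [1.3, -0.3, 1.5]
gripper_width: 0.417
gripper_force: 0.0
t 13.3 rot [ 0.0696 -0.9348  0.3224] norm 0.9912626138773648
  to [ 0.4444 -0.2729  0.1649] d_tool [ 0.2139 -0.3085 -0.0025]
  to [ 0.4955 -0.2785  0.0536] d_tool [0.0321 0.     0.1183]
  to [ 0.5211 -0.2812  0.023 ] d_tool [ 0.   -0.    0.04]
```

In the tool's units: -0.031 m is -0.062, -0.03 m is -0.06, -0.1335 rad is -0.17.

```bash
python3 drive.py '[[[0.0126,-0.17,0.0587],[0,0,0],0.42],[[0.0126,-0.17,0.0587],[0,0,0],0.42],[[0.0126,-0.17,0.0587],[0,0,0],0.42],[[0.0126,-0.17,0.0587],[0,0,0],0.42],[[0.0126,-0.17,0.0587],[0,0,0],0.42],[[0.0126,-0.17,0.0587],[0,0,0],0.42],[[0.0126,-0.17,0.0587],[0,0,0],0.42],[[0,0,0],[0.0428,-0.06,0],0.65],[[0,0,0],[0.0428,-0.062,0],0.65],[[0,0,0],[0.0428,-0.062,0],0.65],[[0,0,0],[0.0428,-0.062,0],0.65],[[0,0,0],[0.0428,-0.062,0],0.65],[[0,0,0],[0.0428,-0.062,0],0.65],[[0,0,0],[0.0428,-0.062,0],0.65],[[0,0,0],[0.0428,-0.062,0],0.65],[[0,0,0],[0.0428,-0.062,0],0.65],[[0,0,0],[0.0428,-0.062,-0.005],0.65],[[0,0,0],[0,0,0],0.65],[[0,0,0],[0,0,0],0.65]]'
python3 - <<'E'
from h import *
from bench import bot, imaging, get_state
R=toolR(np.radians(-6.2),40); z=R[:,2]
g=np.array([.5198,-.2811,.0245])+.002*z
plan(R,g,[g-.04*z])
im=[]
for n,x,y in(("top",200,140),("scene",215,160)):
    d=imaging.capture(n); im.append(cv2.resize(d["pixels"][y:y+75,x:x+80],None,fx=5,fy=5,interpolation=cv2.INTER_CUBIC))
cv2.imwrite("pics/i2.png",np.hstack(im))
E
```

```text
time_s: 15.2
ee_pos: [0.4463, -0.2634, 0.1658]
tcp_rot: [-3.135, 0.671, 3.019]
ft_force: [1.4, 1.5, 1.7]
gripper_width: 0.653
gripper_force: 0.0
t 15.2 rot [-0.016  -0.0269 -0.0108] norm 0.03314046370791082
  to [ 0.4955 -0.2785  0.0536] d_tool [ 0.0334 -0.0097  0.1184]
  to [ 0.5211 -0.2812  0.023 ] d_tool [ 0.   -0.    0.04]
```

View pics/i2.png

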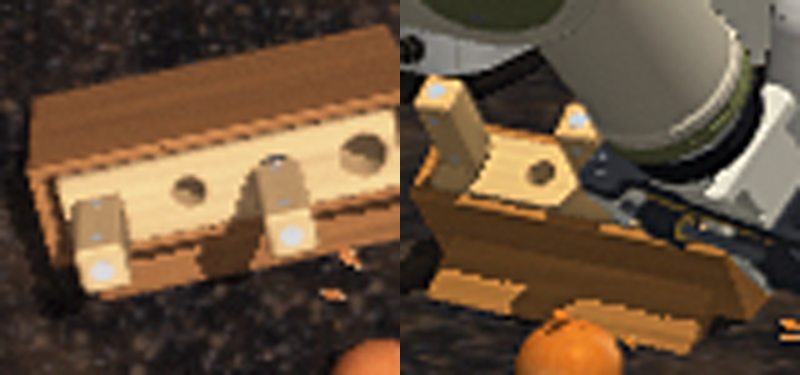

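corer_24 stands in the third bore and protrudes as far as the 16 mm one. Bore 20 is unmoved at top (238,178). On to corer_20.

In the tool's units: 0.0395 m is 0.079, 0.0111 m is 0.0222, -0.0269 rad is -0.0343.

```bash
python3 drive.py '[[[-0.0204,-0.0343,-0.0138],[0,0,0],0.65],[[0,0,0],[0.0222,-0.0064,0.079],0.65],[[0,0,0],[0.0222,-0.0064,0.079],0.65],[[0,0,0],[0.0222,-0.0064,0.079],0.65],[[0,0,0],[0,0,0],0.65],[[0,0,0],[0,0,0],0.65]]'
python3 - <<'E'
from h import *
R=toolR(np.radians(-6.2),40); z=R[:,2]
g=np.array([.5198,-.2811,.0245])+.002*z
plan(R,g)
E
```

```text
time_s: 15.9
ee_pos: [0.508, -0.2528, 0.0711]
tcp_rot: [-3.127, 0.653, 3.003]
ft_force: [0.8, -0.5, -0.2]
gripper_width: 0.649
gripper_force: 0.0
t 15.9 rot [-0.0335 -0.0453 -0.0236] norm 0.061010624696099865
  to [ 0.5211 -0.2812  0.023 ] d_tool [ 0.0186 -0.0269  0.0472]
```

In the tool's units: -0.05 m is -0.1, -0.01 m is -0.02.

```bash
python3 drive.py '[[[0,0,0],[-0.02,0,-0.1],0.65],[[0,0,0],[0,0,0],0.65]]'; python3 -c "
from h import *
print(cur()[2]['qpos'],cur()[2]['qvel'])"
```

```text
time_s: 16.1
ee_pos: [0.4889, -0.2541, 0.1258]
tcp_rot: [-3.114, 0.666, 3.008]
ft_force: [1.1, -1.9, 1.6]
gripper_width: 0.651
gripper_force: 0.0
[-0.82126726 -0.4521652   2.35979256  0.57007659  0.75700338 -2.57398756] [ 0.00450223  0.05975606 -0.00261247  0.05534925 -0.11126065 -0.0688262 ]
```

Joint 6 is near its limit here, so I'll rise and take the half-turned grasp instead, with rotation +π about tool z.

In the tool's units: -0.0306 m is -0.0612, -0.0257 m is -0.0514, 0.1495 rad is 0.1903.

```bash
python3 drive.py '[[[0,0,0],[-0.0514,0,-0.0612],0.65],[[0,0,0],[-0.0514,0,-0.0612],0.65],[[0,0,0],[-0.0514,0,-0.0612],0.65],[[0,0,0.1903],[0,0,0],0.65],[[0,0,0.1903],[0,0,0],0.65],[[0,0,0.1903],[0,0,0],0.65],[[0,0,0.1903],[0,0,0],0.65],[[0,0,0.1903],[0,0,0],0.65],[[0,0,0.1903],[0,0,0],0.65],[[0,0,0.1903],[0,0,0],0.65],[[0,0,0.1903],[0,0,0],0.65],[[0,0,0.1903],[0,0,0],0.65],[[0,0,0.1903],[0,0,0],0.65],[[0,0,0.1903],[0,0,0],0.65],[[0,0,0.1903],[0,0,0],0.65],[[0,0,0.1903],[0,0,0],0.65],[[0,0,0.1903],[0,0,0],0.65],[[0,0,0.1903],[0,0,0],0.65]]'
python3 drive.py '[[[0,0,0.1903],[0,0,0],0.65],[[0,0,0.1903],[0,0,0],0.65],[[0,0,0.1903],[0,0,0],0.65],[[0,0,0.1903],[0,0,0],0.65],[[0,0,0.1903],[0,0,0],0.65],[[0,0,0.1903],[0,0,0],0.65],[[0,0,0],[0,0,0],0.65]]'
cat >>h.py <<'E'
FL=np.diag([-1.,-1,1])
E
python3 - <<'E'
from h import *
R=toolR(np.radians(-6.2),40)@FL; z=R[:,2]
g=np.array([.5198,-.2811,.0245])+.002*z
plan(R,g,[g-.04*z]);print(cur()[2]['qpos'])
E
```

```text
time_s: 17.9
ee_pos: [0.4923, -0.2509, 0.2399]
tcp_rot: [2.587, -0.38, 0.858]
ft_force: [-0.6, 0.1, 0.6]
gripper_width: 0.653
gripper_force: 0.0
time_s: 18.6
ee_pos: [0.4923, -0.2509, 0.2395]
tcp_rot: [3.12, -0.66, -0.138]
ft_force: [-0.8, 0.0, -0.5]
gripper_width: 0.651
gripper_force: 0.0
t 18.6 rot [ 0.0402  0.0384 -0.0228] norm 0.06007863170972501
  to [ 0.4955 -0.2785  0.0536] d_tool [-0.1148  0.027   0.1464]
  to [ 0.5211 -0.2812  0.023 ] d_tool [-0.    0.    0.04]
[-0.8075 -0.5853  2.2287  0.4504  0.9884  0.7568]
```

In the tool's units: 0.0293 m is 0.0586, 0.0292 m is 0.0584, 0.0402 rad is 0.0512.

```bash
python3 drive.py '[[[0.0512,0.0489,-0.029],[0,0,0],0.65],[[0,0,0],[-0.046,0.0108,0.0586],0.65],[[0,0,0],[-0.046,0.0108,0.0586],0.65],[[0,0,0],[-0.046,0.0108,0.0586],0.65],[[0,0,0],[-0.046,0.0108,0.0586],0.65],[[0,0,0],[-0.0456,0.0108,0.0584],0.65],[[0,0,0],[0,0,0],0.65],[[0,0,0],[0,0,0],0.65]]'
python3 - <<'E'
from h import *
R=toolR(np.radians(-6.2),40)@FL; z=R[:,2]
g=np.array([.5198,-.2811,.0245])+.002*z
plan(R,g);print(cur()[2]['qpos'])
E
```

```text
time_s: 19.4
ee_pos: [0.4947, -0.2775, 0.0508]
tcp_rot: [-3.14, -0.694, -0.106]
ft_force: [1.9, -0.2, 0.6]
gripper_width: 0.653
gripper_force: 0.0
t 19.4 rot [-0.0035  0.0045  0.0021] norm 0.006006898208176247
  to [ 0.5211 -0.2812  0.023 ] d_tool [0.0026 0.0009 0.0384]
[-0.9029 -0.182   2.3291  0.8512  0.656   0.168 ]
```

Careful with the scale: shifts go in shares of 0.5 m and turns go in shares of 45 degrees. That gives: 0.019 m is 0.038, 0.0026 m is 0.0052, 0.0045 rad is 0.0057.

```bash
python3 drive.py '[[[-0.0045,0.0057,0.0027],[0.0052,0.0018,0],0.65],[[0,0,0],[0,0,0.038],0.65],[[0,0,0],[0,0,0.038],0.65],[[0,0,0],[0,0,0],0.65],[[0,0,0],[0,0,0],0.65],[[0,0,0],[0,0,0],0.2],[[0,0,0],[0,0,0],0.2],[[0,0,0],[0,0,0],0.2],[[0,0,0],[0,0,0],0.2],[[0,0,0],[0,0,0],0.2],[[0,0,0],[0,0,0],0.2],[[0,0,0],[0,0,0],0.2]]' 50
python3 - <<'E'
from h import *
R=toolR(np.radians(-6.2),40)@FL; z=R[:,2]
g=np.array([.5198,-.2811,.0245])+.002*z
plan(R,g);print(cur()[2]['qpos'],cur()[1])
E
```

```text
time_s: 20.6
ee_pos: [0.5207, -0.2812, 0.0224]
tcp_rot: [-3.14, -0.698, -0.111]
ft_force: [-5.2, 1.7, 6.2]
gripper_width: 0.32
gripper_force: 50.0
t 20.6 rot [ 0.0003  0.0002 -0.0021] norm 0.002088358266386388
  to [ 0.5211 -0.2812  0.023 ] d_tool [ 0.0007 -0.     -0.0002]
[-0.8552 -0.0412  2.2729  0.9453  0.5684  0.0937] [ 0.5207 -0.2812  0.0224]
```

In the tool's units: -0.0306 m is -0.0612, 0.0257 m is 0.0514.

```bash
sed -i 's/c20=.*$/c20=([.6052,.0653,.096],[-.0009,0,-.0074],40.0))/; s/R,p,a=ins(m,np.radians(12.1),po,t,0);/R,p,a=ins(m,np.radians(12.1),po,t,0); R=R@(FL if sys.argv[1]=="c20" else np.eye(3));/' st.py
python3 drive.py '[[[0,0,0],[0.0514,0,-0.0612],0.2],[[0,0,0],[0.0514,0,-0.0612],0.2],[[0,0,0],[0.0514,0,-0.0612],0.2],[[0,0,0],[0.0514,0,-0.0612],0.2],[[0,0,0],[0.0514,0,-0.0612],0.2],[[0,0,0],[0.0514,0,-0.0612],0.2],[[0,0,0],[0.0514,0,-0.0612],0.2],[[0,0,0],[0,0,0],0.2]]'
python3 - <<'E'
from h import *
R,p,a=ins([.6052,.0653,.096],np.radians(12.1),[-.0009,0,-.0074],40.0,.012); R=R@FL
R0,p0,s=cur(); q=p-a*.125; 
plan(R,p,[[p0[0],p0[1],q[2]],q]);print(s['qpos'],s["gripper_width"])
E
```

```text
time_s: 21.4
ee_pos: [0.5226, -0.2833, 0.31]
tcp_rot: [3.134, -0.706, -0.106]
ft_force: [0.3, -1.0, -0.2]
gripper_width: 0.322
gripper_force: 50.0
t 21.4 rot [ 0.0793 -0.9582 -0.325 ] norm 1.014953190224222
  to [np.float64(0.5226052037506226), np.float64(-0.28327492072062543), np.float64(0.31903997665858747)] d_tool [-0.0023  0.     -0.0087]
  to [0.4613 0.0345 0.319 ] d_tool [ 0.0065 -0.3235 -0.0017]
  to [0.5314 0.0495 0.2166] d_tool [0.0958 0.     0.0803]
[-0.8552 -0.4779  2.0485  0.5207  1.0703  0.6882] 0.32172836789540016
```

In the tool's units: -0.0404 m is -0.0808, -0.0013 m is -0.0026, -0.1369 rad is -0.1743.

```bash
python3 drive.py '[[[0.0144,-0.1743,-0.0591],[0,0,0],0.2],[[0.0144,-0.1743,-0.0591],[0,0,0],0.2],[[0.0144,-0.1743,-0.0591],[0,0,0],0.2],[[0.0144,-0.1743,-0.0591],[0,0,0],0.2],[[0.0144,-0.1743,-0.0591],[0,0,0],0.2],[[0.0144,-0.1743,-0.0591],[0,0,0],0.2],[[0.0144,-0.1743,-0.0591],[0,0,0],0.2],[[0,0,0],[0,-0.0808,-0.0026],0.2],[[0,0,0],[0,-0.0808,-0.0026],0.2],[[0,0,0],[0,-0.0808,-0.0026],0.2],[[0,0,0],[0.002,-0.0808,-0.0026],0.2],[[0,0,0],[0.002,-0.0808,-0.0026],0.2],[[0,0,0],[0.002,-0.0808,-0.0026],0.2],[[0,0,0],[0.002,-0.0808,-0.0026],0.2],[[0,0,0],[0,-0.0808,-0.0026],0.2],[[0,0,0],[0,0,0],0.2],[[0,0,0],[0,0,0],0.2]]'
python3 - <<'E'
from h import *
R,p,a=ins([.6052,.0653,.096],np.radians(12.1),[-.0009,0,-.0074],40.0,.012); R=R@FL
plan(R,p,[p-a*.03]);print(cur()[2]['qpos'])
E
```

```text
time_s: 23.1
ee_pos: [0.4592, 0.0364, 0.3126]
tcp_rot: [-3.132, 0.269, 0.216]
ft_force: [-0.4, -1.0, -1.6]
gripper_width: 0.32
gripper_force: 50.0
t 23.1 rot [-0.0081  0.0073  0.005 ] norm 0.011988844052956799
  to [0.5146 0.0459 0.2412] d_tool [0.0727 0.0024 0.0544]
  to [0.5314 0.0495 0.2166] d_tool [ 0.023  -0.      0.0193]
[ 0.0044 -0.0064  1.5151 -0.0493  1.8978  1.3505]
```

In the tool's units: 0.0363 m is 0.0726, 0.0272 m is 0.0544, -0.0081 rad is -0.0103.

```bash
python3 drive.py '[[[-0.0103,0.0093,0.0064],[0,0,0],0.2],[[0,0,0],[0.0726,0.0024,0.0544],0.2],[[0,0,0],[0.0726,0.0024,0.0544],0.2],[[0,0,0],[0,0,0],0.2],[[0,0,0],[0,0,0],0.2],[[0,0,0],[0,0,0],0.2]]'; python3 st.py c20
python3 drive.py '[[[0,0,0],[0.023,0,0.0192],0.2],[[0,0,0],[0.023,0,0.0192],0.2],[[0,0,0],[0,0,0],0.2],[[0,0,0],[0,0,0],0.2]]'; python3 st.py c20
```

```text
time_s: 23.7
ee_pos: [0.5153, 0.0443, 0.2438]
tcp_rot: [3.141, 0.259, 0.207]
ft_force: [0.7, 0.8, -1.1]
gripper_width: 0.317
gripper_force: 50.0
t 23.7 depth mm -43.93691505809497 lat y 1.733685771154836 perp -1.7960630492015213 rot [-0.0001 -0.0032 -0.0038] F tool [ 1.0643 -0.6187  0.8824] axial -1.3841839780025667
time_s: 24.1
ee_pos: [0.5316, 0.0487, 0.2174]
tcp_rot: [3.142, 0.262, 0.209]
ft_force: [0.3, 0.2, -1.1]
gripper_width: 0.319
gripper_force: 50.0
t 24.1 depth mm -12.561117419833542 lat y 0.7862873394474397 perp -0.4403697595994762 rot [-0.0006 -0.0001 -0.0023] F tool [ 0.612  -0.1076  0.9586] axial -1.0851784318623636
```

```bash
python3 - <<'E'
from h import *
from bench import bot, imaging, get_state
d=imaging.capture("scene"); x,y=215,150
_,_,a=ins([.6052,.0653,.096],np.radians(12.1),[-.0009,0,-.0074],40.0,.012)
print((proj(np.array([.6052,.0653,.096])-a*.012,"scene")-[x,y])*10+5)
cv2.imwrite("pics/i3.png",cv2.resize(d["pixels"][y:y+60,x:x+60],None,fx=10,fy=10,interpolation=cv2.INTER_CUBIC))
E
```

```text
[281.84643874 435.67350546]
```

View pics/i3.png

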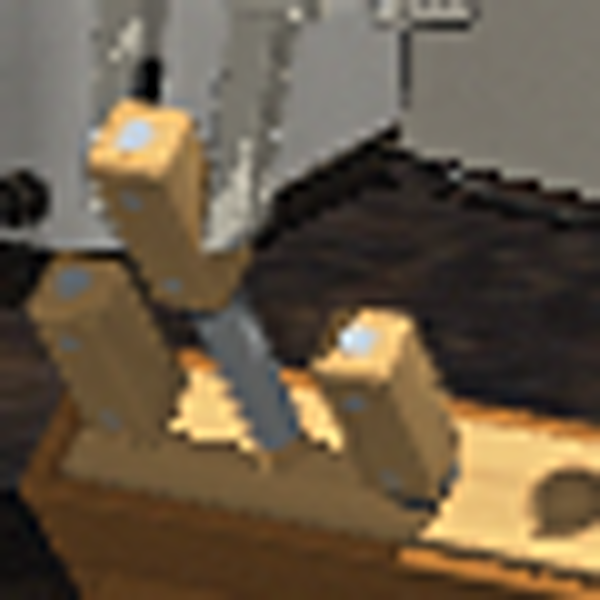

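The rim is at (280,440) against an expected (282,436), so it is aligned over bore 20. I'll feel downward.

In the tool's units: 0.0061 m is 0.0122, -0.0008 m is -0.0016, -0.0023 rad is -0.0029.

```bash
python3 drive.py '[[[0,0,-0.0029],[-0.0006,-0.0016,0.0006],0.2],[[0,0,0],[0.0122,0,0.0102],0.2],[[0,0,0],[0,0,0],0.2],[[0,0,0],[0,0,0],0.2]]'; python3 st.py c20
python3 drive.py '[[[0,0,0],[0.003,0,0.0026],0.2],[[0,0,0],[0,0,0],0.2],[[0,0,0],[0,0,0],0.2]]'; python3 st.py c20
```

```text
time_s: 24.55
ee_pos: [0.5357, 0.0504, 0.2108]
tcp_rot: [-3.141, 0.261, 0.211]
ft_force: [-0.5, 0.6, -1.7]
gripper_width: 0.318
gripper_force: 50.0
t 24.55 depth mm -4.71482809066982 lat y 0.007800267530858669 perp -0.26423748758116616 rot [-0.0006 -0.0007 -0.0001] F tool [ 0.1076 -0.7185  1.7385] axial -1.200600314745685
time_s: 24.85
ee_pos: [0.5369, 0.0506, 0.2095]
tcp_rot: [-3.141, 0.26, 0.211]
ft_force: [0.1, -0.6, -1.9]
gripper_width: 0.317
gripper_force: 50.0
t 24.85 depth mm -2.9569694697287923 lat y 0.08594726168490842 perp -0.5311406177914894 rot [-0.0005 -0.0014 -0.0002] F tool [0.4492 0.6336 1.8045] axial -1.505628411106437
```

In the tool's units: 0.001 m is 0.002, 0.0008 m is 0.0016, -0.0014 rad is -0.0018.

```bash
python3 drive.py '[[[0,-0.0018,0],[0.0016,0,0.002],0.2],[[0,0,0],[0.0016,0,0.0012],0.2],[[0,0,0],[0,0,0],0.2]]'; python3 st.py c20
python3 drive.py '[[[0,0,0],[0.0016,0,0.0014],0.2],[[0,0,0],[0.0016,0,0.0012],0.2],[[0,0,0],[0,0,0],0.2]]'; python3 st.py c20
python3 drive.py '[[[0,0,0],[0.0016,0,0.0014],0.2],[[0,0,0],[0,0,0],0.2]]'; python3 st.py c20
```

```text
time_s: 25.15
ee_pos: [0.538, 0.0508, 0.2074]
tcp_rot: [-3.141, 0.262, 0.211]
ft_force: [0.9, -0.1, -1.8]
gripper_width: 0.316
gripper_force: 50.0
t 25.15 depth mm -0.5609922902051585 lat y 0.07678051233303049 perp -0.2250309361879555 rot [-0.0005  0.0002 -0.0002] F tool [1.3229 0.2933 1.4794] axial -1.9643331616604456
time_s: 25.45
ee_pos: [0.5392, 0.0511, 0.2057]
tcp_rot: [-3.141, 0.262, 0.211]
ft_force: [-0.5, 0.1, -1.8]
gripper_width: 0.319
gripper_force: 50.0
t 25.45 depth mm 1.5063612011431702 lat y 0.052266852970896366 perp -0.2653820136832907 rot [-0.0005  0.0002 -0.0002] F tool [-0.0253 -0.2546  1.857 ] axial -1.1738483695111912
time_s: 25.65
ee_pos: [0.5398, 0.0512, 0.2049]
tcp_rot: [-3.141, 0.262, 0.211]
ft_force: [-0.6, 0.0, -1.2]
gripper_width: 0.318
gripper_force: 50.0
t 25.65 depth mm 2.515134274476364 lat y 0.0797323887926935 perp -0.296324575695191 rot [-0.0004  0.0001 -0.0002] F tool [-0.2155 -0.131   1.293 ] axial -0.6659465117495028
```

```bash
python3 drive.py '[[[0,0,0],[0.0012,0,0.0016],0.2],[[0,0,0],[0.0016,0,0.0012],0.2],[[0,0,0],[0,0,0],0.2]]'; python3 st.py c20
python3 drive.py '[[[0,0,0],[0.0016,0,0.0014],0.2],[[0,0,0],[0.0016,0,0.0012],0.2],[[0,0,0],[0,0,0],0.2]]'; python3 st.py c20
python3 drive.py '[[[0,0,0],[0.0016,0,0.0014],0.2],[[0,0,0],[0.0016,0,0.0012],0.2],[[0,0,0],[0,0,0],0.2]]'; python3 st.py c20
```

```text
time_s: 25.95
ee_pos: [0.5408, 0.0514, 0.2031]
tcp_rot: [-3.141, 0.262, 0.211]
ft_force: [0.5, 1.1, -2.0]
gripper_width: 0.32
gripper_force: 50.0
t 25.95 depth mm 4.522200706175724 lat y 0.05410659444080297 perp -0.0663206305512913 rot [-0.0005  0.0002 -0.0002] F tool [ 1.2401 -0.9669  1.6967] axial -2.040325669250339
time_s: 26.25
ee_pos: [0.542, 0.0517, 0.2015]
tcp_rot: [-3.141, 0.262, 0.211]
ft_force: [0.1, 0.1, -1.7]
gripper_width: 0.32
gripper_force: 50.0
t 26.25 depth mm 6.611406842403399 lat y 0.06699259585303388 perp -0.10424184197629385 rot [-0.0005  0.0002 -0.0001] F tool [ 0.5602 -0.0635  1.6492] axial -1.4890634528393336
time_s: 26.55
ee_pos: [0.5431, 0.0519, 0.1998]
tcp_rot: [-3.141, 0.262, 0.211]
ft_force: [0.1, 0.1, -1.7]
gripper_width: 0.317
gripper_force: 50.0
t 26.55 depth mm 8.660968544377951 lat y 0.06171627789509148 perp -0.14504843780959747 rot [-0.0005  0.0002 -0.0002] F tool [ 0.5371 -0.0685  1.6314] axial -1.4599188082192036
```

In the tool's units: 0.0031 m is 0.0062, 0.0026 m is 0.0052.

```bash
python3 drive.py '[[[0,0,0],[0.0062,0,0.0052],0.2],[[0,0,0],[0.0062,0,0.0052],0.2],[[0,0,0],[0.0062,0,0.0052],0.2],[[0,0,0],[0.0062,0,0.0052],0.2],[[0,0,0],[0.0062,0,0.0052],0.2],[[0,0,0],[0,0,0],0.2]]'; python3 st.py c20
python3 drive.py '[[[0,0,0],[0.0062,0,0.0052],0.2],[[0,0,0],[0.0062,0,0.0052],0.2],[[0,0,0],[0.0062,0,0.0052],0.2],[[0,0,0],[0.0062,0,0.0052],0.2],[[0,0,0],[0.0062,0,0.0052],0.2],[[0,0,0],[0.0062,0,0.0052],0.2],[[0,0,0],[0,0,0],0.2]]'; python3 st.py c20
python3 drive.py '[[[0,0,0],[0.0062,0,0.0052],0.2],[[0,0,0],[0.0062,0,0.0052],0.2],[[0,0,0],[0.0062,0,0.0052],0.2],[[0,0,0],[0.0062,0,0.0052],0.2],[[0,0,0],[0.0062,0,0.0052],0.2],[[0,0,0],[0.0062,0,0.0052],0.2],[[0,0,0],[0,0,0],0.2]]'; python3 st.py c20
```

```text
time_s: 27.15
ee_pos: [0.5544, 0.0544, 0.1826]
tcp_rot: [-3.141, 0.263, 0.211]
ft_force: [-0.4, 0.0, -1.4]
gripper_width: 0.319
gripper_force: 50.0
t 27.15 depth mm 29.366516079082267 lat y -0.0011879103688933542 perp 0.27946503071625683 rot [-0.0006  0.001  -0.0001] F tool [ 0.0214 -0.09    1.3998] axial -0.9150961348263379
time_s: 27.85
ee_pos: [0.568, 0.0573, 0.1628]
tcp_rot: [-3.141, 0.263, 0.211]
ft_force: [-0.5, 0.5, -1.7]
gripper_width: 0.318
gripper_force: 50.0
t 27.85 depth mm 53.57237672852513 lat y 0.0036194921465637947 perp 0.2373952462355409 rot [-0.0006  0.0009 -0.0001] F tool [ 0.0601 -0.5485  1.7825] axial -1.1904314028038085
time_s: 28.55
ee_pos: [0.5816, 0.0602, 0.1429]
tcp_rot: [-3.141, 0.263, 0.211]
ft_force: [-0.3, 0.2, -1.7]
gripper_width: 0.321
gripper_force: 50.0
t 28.55 depth mm 77.85016021803492 lat y 0.03101049751561621 perp 0.24786166354088832 rot [-0.0006  0.0009 -0.0001] F tool [ 0.1599 -0.258   1.7545] axial -1.2490544980383673
```

In the tool's units: 0.0015 m is 0.003, 0.0013 m is 0.0026.

```bash
python3 drive.py '[[[0,0,0],[0.003,0,0.0026],0.2],[[0,0,0],[0.003,0,0.0026],0.2],[[0,0,0],[0,0,0],0.2]]'; python3 st.py c20
python3 drive.py '[[[0,0,0],[0.0024,0,0.002],0.2],[[0,0,0],[0,0,0],0.2]]'; python3 st.py c20
python3 drive.py '[[[0,0,0],[0.0016,0,0.0012],0.2],[[0,0,0],[0,0,0],0.2]]'; python3 st.py c20
python3 drive.py '[[[0,0,0],[0.0016,0,0.0012],0.2],[[0,0,0],[0,0,0],0.2]]'; python3 st.py c20
```

```text
time_s: 28.85
ee_pos: [0.5839, 0.0607, 0.1402]
tcp_rot: [-3.141, 0.262, 0.211]
ft_force: [0.1, -0.1, -1.3]
gripper_width: 0.314
gripper_force: 50.0
t 28.85 depth mm 81.4284183320447 lat y 0.03976971735148678 perp -0.07911117070407418 rot [-0.0005  0.0002 -0.0001] F tool [0.3882 0.0937 1.2204] axial -1.0817393862766473
time_s: 29.05
ee_pos: [0.5848, 0.0609, 0.139]
tcp_rot: [-3.141, 0.262, 0.211]
ft_force: [0.4, -1.1, -0.3]
gripper_width: 0.32
gripper_force: 50.0
t 29.05 depth mm 82.93199154050338 lat y 0.05382386594872823 perp -0.1683857805999106 rot [-0.0004  0.     -0.0002] F tool [0.1921 1.1923 0.2972] axial -0.3383792781898064
time_s: 29.25
ee_pos: [0.5854, 0.061, 0.1382]
tcp_rot: [-3.141, 0.262, 0.211]
ft_force: [0.7, 0.2, -1.8]
gripper_width: 0.32
gripper_force: 50.0
t 29.25 depth mm 83.8739046581924 lat y 0.0537817204251674 perp -0.24285953488238915 rot [-0.0004  0.     -0.0002] F tool [ 1.1592 -0.0166  1.5473] axial -1.8825539052778726
time_s: 29.45
ee_pos: [0.5857, 0.0611, 0.138]
tcp_rot: [-3.141, 0.263, 0.211]
ft_force: [-3.7, -0.5, 4.1]
gripper_width: 0.319
gripper_force: 50.0
t 29.45 depth mm 84.21194937639358 lat y 0.06426561128210416 perp -0.36671017352974944 rot [-0.0004  0.0008 -0.0002] F tool [-4.6098 -0.3243 -3.0316] axial 5.480571900526904
```

Contact at 84.2 mm. One more nudge to confirm, then I'll relieve, release and retreat.

In the tool's units: 0.0008 m is 0.0016, 0.0006 m is 0.0012.

```bash
python3 drive.py '[[[0,0,0],[0.0016,0,0.0012],0.2],[[0,0,0],[0.0012,0,0.001],0.2],[[0,0,0],[0,0,0],0.2]]'; python3 st.py c20
python3 drive.py '[[[0,0,0],[-0.0016,0,-0.0012],0.2],[[0,0,0],[0,0,0],0.42],[[0,0,0],[0,0,0],0.42],[[0,0,0],[0,0,0],0.42],[[0,0,0],[0,0,0],0.42]]'; python3 st.py c20
python3 drive.py '[[[0,0,0],[0,0,-0.02],0.42],[[0,0,0],[0,0,-0.06],0.42],[[0,0,0],[0,0,-0.08],0.42],[[0,0,0],[0,0,-0.08],0.42],[[0,0,0],[0,0,-0.08],0.42],[[0,0,0],[-0.06,0,-0.04],0.42],[[0,0,0],[-0.08,0,0],0.42],[[0,0,0],[-0.08,0,0],0.42],[[0,0,0],[-0.08,0,0],0.42],[[0,0,0],[-0.08,0,0],0.42],[[0,0,0],[0,0,0],0.42]]'
python3 - <<'E'
from h import *
from bench import bot, imaging, get_state
im=[]
for n,x,y in(("top",200,140),("scene",215,160)):
    d=imaging.capture(n); im.append(cv2.resize(d["pixels"][y:y+75,x:x+80],None,fx=5,fy=5,interpolation=cv2.INTER_CUBIC))
cv2.imwrite("pics/i4.png",np.hstack(im))
E
```

```text
time_s: 29.75
ee_pos: [0.5859, 0.0611, 0.138]
tcp_rot: [-3.141, 0.264, 0.211]
ft_force: [-12.3, -1.6, 14.2]
gripper_width: 0.319
gripper_force: 50.0
t 29.75 depth mm 84.35323732782517 lat y 0.07099794958547011 perp -0.5674750162738803 rot [-0.0004  0.0026 -0.0004] F tool [-15.6425  -1.0608 -10.4857] axial 18.728117877150023
time_s: 30.25
ee_pos: [0.5865, 0.0612, 0.1367]
tcp_rot: [-3.141, 0.262, 0.211]
ft_force: [0.2, 0.4, -0.1]
gripper_width: 0.417
gripper_force: 0.0
t 30.25 depth mm 85.82720444830046 lat y 0.064014070130827 perp -0.2794968509861907 rot [-0.0005 -0.0001 -0.0002] F tool [ 0.311  -0.3677  0.0524] axial -0.27186050908670356
time_s: 31.35
ee_pos: [0.4501, 0.032, 0.3633]
tcp_rot: [3.141, 0.258, 0.21]
ft_force: [0.8, 0.7, 0.6]
gripper_width: 0.418
gripper_force: 0.0
```

View pics/i4.png

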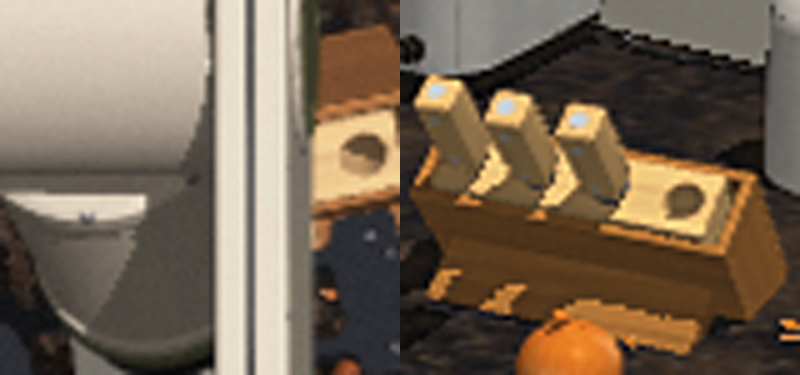

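The three handles stand in line and equally far out, with tops at (437,92), (508,107) and (580,120), and the onion has not moved. I'm handing in.

```bash
python3 -c "
from bench import bot, imaging, get_state
print(bot.hand_in())"
```

```text
the job is handed in; nothing more can be done
None
```

Both corers are in their own bores, pushed home to the collar and released, and I handed the job in at about 31 s of the 72 s allowed; no verdict came back.

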